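Lay the tall carton down in the scanner's frame

TASK

Get the tall carton ready for scanning with pushes alone: push it low down so that it slides forward, still standing, until its far bottom edge has crossed the near line of the white frame on the rubber mat, then push it high up so that it topples away from the robot and ends flat, barcode label upwards, wholly inside the frame (the printed line counts as inside). Push lightly, never pick the carton up, and leave the scanner and the other goods on the counter alone.

Things in the scene. Friction and masses are not known exactly. Their poses are not given: they have to be found in the camera images.
- carton: the tall plain cardboard carton, 55 deep (x) x 85 wide (y) x 140 tall (z), 0.25 to 0.5 kg, evenly filled; stands on the mat between robot and frame, within 0.12 rad of square to it. Origin: centre of its underside. Its -x face, towards the robot, bears a white barcode label. It is to topple towards its +x: then its x axis points down, its z axis away from the robot
- foot_left (a point): left end (+y) of the carton's far (+x) bottom edge, about which it tips; 27.5 mm ahead of the underside's centre and 42.5 mm to its left. Friction on the mat is 0.5 to 0.7: pushed within 30 mm of its foot the carton slides, pushed near its top it tips, and past 22 degrees it falls by itself. For the low push lean the gripper back so that only the fingertips meet it
- foot_right (a point): right end (-y) of the same far bottom edge
- head_left (a point): left end (+y) of the carton's far (+x) top edge, 140 mm above foot_left while it stands
- head_right (a point): right end (-y) of the same far top edge
- frame (a point): centre of the white printed rectangle on the black rubber mat, at the mat's surface, 3 mm above the counter. It measures 190 along its x (away from the robot) x 135 along its y over the outside of its 5 mm lines: the near line's outer edge is at x = -95 mm. The mat is fixed, 410 x 230 x 3, and reaches 280 mm towards the robot from this point
- scanner: black hands-free barcode scanner on a fixed stand, about 85 x 85 at its base and 200 tall, beside the mat to the left of the frame, looking at it. Origin: centre of its underside
- squat_carton: small plain carton without label, 55 x 55 x 75 tall, standing beside the mat on the right. Origin: centre of its underside
- tin: round aluminium tin with lid, 73 diameter, 88 tall, standing beside the mat on the right. Origin: centre of its underside
- glass_base: green glass water-pipe base, bulb 100 diameter narrowing to a 42 neck, 157 tall, standing beside the mat on the left. Origin: centre of its underside
Not all that is in view belongs to the job. What is shaped like the carton but blue is not meant.

How it is judged:
By the outcome, as a careful person would: the job done as asked, in the order asked, and still so for the second after the job is handed in, with the robot touching nothing.
It also fails if it takes over 38 s, if anything falls off the work surface, if the arm or the gripper's body presses on something with over 40 N, if the wrist force passes 120 N, or if a joint passes its speed limit or range.

ROBOT

A 6-joint arm with a two-finger parallel gripper is mounted at the origin on the work surface. World frame = base frame: x ahead of the robot, y to its left, z up, the work surface at z = 0. Lengths are in m, angles in rad, forces in N, time in s.
With the tool pointing down it reaches from about 0.375 to 0.9 m from the base axis. Payload 3.1 kg.
Tool frame: the origin (TCP) lies between the finger pads; the fingertips stand 22 mm ahead of it and the grasp point (between the pads) lies 3 mm ahead of it; z points along the fingers, y is the direction in which the jaws open and shut (so a half turn about z gives the same grasp; the last joint's range is limited). The gripper opens to 85 mm and grips with 20 to 120 N. Pads are 22 mm wide; open, the fingers measure 114 mm over their backs; the gripper's body (76 mm by 85 mm) begins 54 mm behind the grasp point. The pads swing forward as they close: fully open they stand 13 mm farther back than shut.
Start: joints at [-1.399, 0.527, 1.433, -0, 1.181, -0.178], TCP at [0.215, -0.587, 0.253] pointing down, gripper open.
Joint ranges: [-3.08, 3.08], [-0.75, 2.2], [0.22, 2.44], [-1.43, 4.57], [0, 2.65], [-2.85, 2.85]. Speed limits (rad/s): [2.79, 2.79, 3.14, 3.14, 3.14, 3.14].

INTERFACE

Orientations are given as a unit quaternion [x, y, z, w].
In Python, from station import status, snapshot, manip gives the robot as it stands.
- The arm moves only by the tool move_arm, never from a script. Its argument "plan" is a list that holds one entry, the list of rows, each a list of 7 numbers: the turn, a rotation vector about the tool's x, y, z scaled (see below), then the shift along the tool's x, y, z scaled (see below), then the closure, from 0 (fully open) to 1 (shut). A call has exactly 8 rows; each row is the pose to reach, as a shift and turn from the pose commanded when the call began, along the tool's axes at that moment; what a row does not reach only later rows make up. The controller multiplies each number of a shift by 100 mm and each number of a turn by pi/4 rad. A row lasts 1/8 s, in which the tool goes at most 62.5 mm and 10.7 degrees, less where a joint would pass 70% of its speed; a pose out of reach is approached as far as the arm can. A call with a number of a shift or a turn outside -1 to 1 is refused whole. A call with a gripper value outside its range is refused whole. The fingers move at their own pace and stop on an object; "force" is the grip in N (left out, the last holds). Time passes only in rows, so rows that repeat a pose let the fingers close, or fill a call up. It gives the time, the measured TCP pose, the force and the opening at its end, in the units of the state.
- status.sense(): the state, without advancing time (a new reading comes with each control period).
- snapshot(name): name is "scene" or "side" or "wrist"; returns a dict with "img" (420x560x3 uint8, red, green, blue), "depth" (420x560 float32, m along the optical axis (not along the pixel's ray), 0 where there is no reading), "mtx" (3x3 intrinsics, pixels), "k1" (the pictures are not rectified: a ray, as slopes to the right and down, at radius r is drawn at 1 + k1 r^2 times it, then the intrinsics apply), "T" (4x4, takes a point from camera to world coordinates). Camera axes: x right, y up, looking along -z (the intrinsics and any distortion apply to the point x, -y, -z); pixel columns grow to the right and rows downward; lengths in m; the calibration is good to about 2 mm. A picture is of the moment at which its call begins.
- manip.sign_off(): hands the job in, once; it reports no verdict.
The state is a dict: "t": time; "q": joint angles; "qd": joint speeds; "tau": joint torques, N m; "tcp_pos": TCP position; "tool_rot": TCP orientation; "force": force on the tool from outside, world axes, zero at the start; "ft_torque": the same for the moment, N m; "finger_gap": opening from 0.0 (shut) to 1.0 (fully open).
Only numpy, scipy, OpenCV 4.12 (cv2) and the standard library are available. Lean on these libraries where they do the work, as an engineer would, in place of code of your own. Each camera call takes 0.05 s, during which the arm holds its last target. There are 200 camera calls.

## Working session

There is one attempt and no reset: what is moved stays moved. The work goes in short steps, Python scripts to look and compute and a tool call to move; the robot and the scene stay as the last step left them, time stands still between calls to the robot, and variables do not carry over. Pictures are saved under pics/ and viewed, on a budget of 10 in all, crops included, one or two more only if the job needs it, and the job is handed in when it is done.

Besides the shell and the picture viewer there is one more tool, called after "Emit:" as name(argument=value, ...) on one line, values as JSON. move_arm: Moves the arm, as the interface text tells. Its arguments: {"type":"object","properties":{"plan":{"type":"array"},"force":{"type":"number"}},"required":["plan"]}

```bash
ls; mkdir -p pics; cat > h.py <<'E'
import numpy as np, cv2
from station import status, snapshot, manip
from scipy.spatial.transform import Rotation as R
def cloud(s):
    d=s["depth"];K=s["mtx"];h,w=d.shape
    u,v=np.meshgrid(np.arange(w),np.arange(h))
    p=cv2.undistortPoints(np.stack([u,v],-1).reshape(-1,1,2).astype(float),K,np.array([s["k1"],0,0,0,0.])).reshape(h,w,2)
    c=np.stack([p[...,0]*d,-p[...,1]*d,-d,np.ones_like(d)],-1)
    P=(c@s["T"].T)[...,:3]; P[d<=0]=np.nan
    return P
def save(s,n): cv2.imwrite(f"pics/{n}.png",s["img"][...,::-1])
def ray(s,u,v,z):
    x,y=cv2.undistortPoints(np.array([[[u,v]]],float),s["mtx"],np.array([s["k1"],0,0,0,0.])).ravel()
    d=s["T"][:3,:3]@[x,-y,-1]; o=s["T"][:3,3]
    return o+d*(z-o[2])/d[2]
E
python3 - <<'E'
from h import *
st=status.sense();print({k:np.round(v,3) for k,v in st.items()})
for n in("scene","side"):
    s=snapshot(n);save(s,n+"0");print(n,np.round(s["T"],3).tolist(),s["k1"],s["mtx"].tolist())
    np.save(n+"0.npy",cloud(s)); np.save(n+"0i.npy",s["img"])
E
```

```text
pics
{'t': np.float64(0.0), 'q': array([-1.398,  0.528,  1.434,  0.   ,  1.181, -0.179]), 'qd': array([ 0.   , -0.   , -0.   , -0.   , -0.   ,  0.002]), 'tau': array([-1.0000e-03, -4.4235e+01, -1.7803e+01, -0.0000e+00,  8.0000e-03,
        0.0000e+00]), 'tcp_pos': array([ 0.215, -0.586,  0.252]), 'tool_rot': array([ 0.985,  0.175,  0.   , -0.001]), 'force': array([-0.288, -0.019,  0.27 ]), 'ft_torque': array([-0.013,  0.01 , -0.012]), 'finger_gap': np.float64(1.001)}
scene [[0.631, -0.492, 0.601, 1.242], [0.776, 0.396, -0.49, -0.548], [0.003, 0.775, 0.632, 0.84], [0.0, 0.0, 0.0, 1.0]] 0.03387700552123485 [[544.1217904442052, 0.0, 272.40948054173515], [0.0, 544.1217904442052, 214.38661505162756], [0.0, 0.0, 1.0]]
side [[-0.996, 0.038, -0.075, 0.472], [-0.082, -0.651, 0.754, 0.721], [-0.021, 0.758, 0.652, 0.713], [0.0, 0.0, 0.0, 1.0]] -0.0768513606153727 [[385.3088247281273, 0.0, 277.75299580803124], [0.0, 385.3088247281273, 208.56662999610938], [0.0, 0.0, 1.0]]
```

View pics/scene0.png

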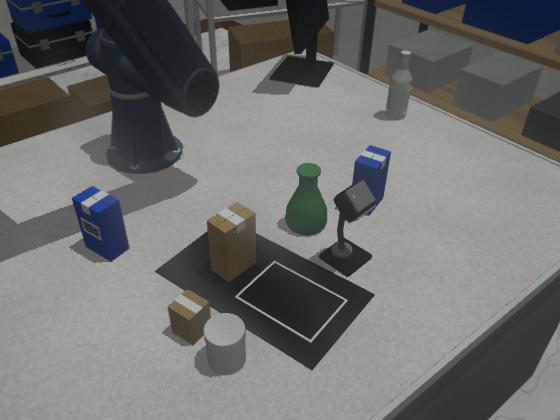

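View pics/side0.png

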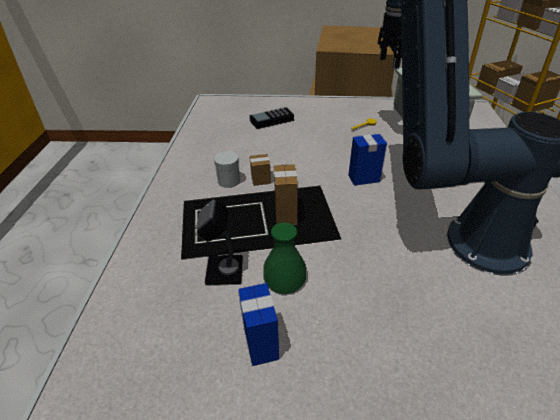

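The scene view shows the brown carton around (232,240) on the mat. The frame corners are near (276,262), (236,296), (310,340) and (347,300). Scanner and glass are on the left; tin and squat carton on the right. The blue boxes don't matter.

```bash
cat >> h.py <<'E'
def frame(s):
    g=cv2.cvtColor(s["img"],cv2.COLOR_RGB2GRAY)
    m=np.zeros_like(g);cv2.fillPoly(m,[np.array([[228,296],[276,255],[356,299],[311,348]])],255)
    w=((g>110)&(m>0)).astype(np.uint8)
    c=max(cv2.findContours(w,cv2.RETR_EXTERNAL,cv2.CHAIN_APPROX_NONE)[0],key=cv2.contourArea)
    P=np.array([ray(s,u,v,.003)[:2] for u,v in c[:,0]],np.float32)
    return cv2.minAreaRect(P)
def brown(s,P,zlo,zhi,box=(.3,.9,-.3,.3)):
    h=cv2.cvtColor(s["img"],cv2.COLOR_RGB2HSV)
    m=(P[...,2]>zlo)&(P[...,2]<zhi)&(P[...,0]>box[0])&(P[...,0]<box[1])&(P[...,1]>box[2])&(P[...,1]<box[3])
    return P[m],m
E
python3 - <<'E'
from h import *
s=snapshot("scene");P=cloud(s)
print("frame",frame(s), cv2.boxPoints(frame(s)).round(4).tolist())
print("ray corners",[ray(s,u,v,.003).round(3).tolist() for u,v in[(276,262),(236,296),(310,340),(347,300)]])
for v,u in[(217,232),(250,225),(270,190),(300,185),(330,225),(170,308),(225,306),(190,360),(258,345),(218,245)]: print((u,v),P[v,u].round(3))
for n,sl in(("scene",s),("side",snapshot("side"))):
    Q=cloud(sl)
    c,m=brown(sl,Q,.136,.152,(.35,.65,-.2,.2))
    k,l,stt,ce=cv2.connectedComponentsWithStats(m.astype(np.uint8))
    for i in range(1,k):
        if stt[i,4]>60:
            pts=Q[l==i];r=cv2.minAreaRect(pts[:,:2].astype(np.float32));print(n,stt[i].tolist(),r,np.median(pts[:,2]),cv2.boxPoints(r).round(3).tolist())
E
```

```text
frame ((0.6799512505531311, -0.04021720588207245), (0.18969975411891937, 0.13430309295654297), 13.550881385803223) [[0.5720000267028809, 0.00279999990016222], [0.6035000085830688, -0.12770000100135803], [0.7878999710083008, -0.08330000191926956], [0.7563999891281128, 0.04729999974370003]]
ray corners [[0.58, 0.003, 0.003], [0.605, -0.124, 0.003], [0.784, -0.081, 0.003], [0.756, 0.046, 0.003]]
(232, 217) [ 0.533 -0.074  0.141]
(225, 250) [ 0.56  -0.114  0.093]
(190, 270) [ 0.479 -0.155 -0.   ]
(185, 300) [ 0.61  -0.241  0.077]
(225, 330) [ 0.72  -0.227  0.086]
(308, 170) [0.519 0.144 0.154]
(306, 225) [0.555 0.112 0.036]
(360, 190) [0.677 0.139 0.193]
(345, 258) [0.673 0.122 0.013]
(245, 218) [ 0.554 -0.057  0.143]
scene [297, 173, 23, 10, 77] ((0.5299252271652222, 0.1326827108860016), (0.04892972484230995, 0.019754422828555107), 39.7318229675293) 0.1460297599549153 [[0.5049999952316284, 0.125], [0.5170000195503235, 0.10899999737739563], [0.5550000071525574, 0.14100000262260437], [0.5419999957084656, 0.15600000321865082]]
scene [207, 202, 49, 33, 811] ((0.5307433605194092, -0.07567240297794342), (0.05773176625370979, 0.08849705010652542), 8.388666152954102) 0.14123188779792673 [[0.4959999918937683, -0.035999998450279236], [0.5090000033378601, -0.12399999797344208], [0.5659999847412109, -0.11500000208616257], [0.5529999732971191, -0.02800000086426735]]
side [274, 164, 23, 23, 482] ((0.5314903259277344, -0.07409262657165527), (0.05560755357146263, 0.08916283398866653), 8.415371894836426) 0.1437474248584918 [[0.4970000088214874, -0.03400000184774399], [0.5109999775886536, -0.12200000137090683], [0.5659999847412109, -0.11400000005960464], [0.5519999861717224, -0.026000000536441803]]
```

```bash
cat >> h.py <<'E'
F=np.array([.680,-.0402]);FY=np.radians(13.55)
ex=np.array([np.cos(FY),np.sin(FY)]);ey=np.array([-ex[1],ex[0]])
def w(x,y,z): return np.r_[F+x*ex+y*ey,z]
def inF(p): d=np.asarray(p)[:2]-F; return np.array([d@ex,d@ey])
def rot(lean,yaw=FY): # tool z leans forward, tips lead
    return R.from_euler("z",yaw)*R.from_euler("x",np.pi)*R.from_euler("y",np.radians(lean))
def go(x,y,z,lean,yaw=FY):
    st=status.sense();r=R.from_quat(st["tool_rot"]);p=st["tcp_pos"]
    print("t",round(float(st["t"]),2),"tcpF",inF(p).round(4),p.round(4),"F",st["force"].round(2),"gap",round(float(st["finger_gap"]),2))
    print("turn",((r.inv()*rot(lean,yaw)).as_rotvec()/(np.pi/4)).round(3),"shift",(r.inv().apply(w(x,y,z)-p)/.1).round(3))
E
python3 - <<'E'
from h import *
go(-.25,.001,.22,40)
s=snapshot("scene");print("blue",ray(s,107,255,0),ray(s,80,235,0),ray(s,95,195,.14))
E
```

```text
t 0.2 tcpF [-0.5803 -0.4221] [ 0.2147 -0.5865  0.2527] F [ 0.34 -0.61 -0.23] gap 1.0
turn [-0.052  0.888  0.139] shift [ 3.764 -3.826  0.333]
blue [ 3.23328693e-01 -2.73578832e-01  1.11022302e-16] [ 0.22188004 -0.29176922  0.        ] [ 0.29030663 -0.25640051  0.14      ]
```

Emit:
move_arm(plan=[[[0, 0, 0, 0.15, -0.15, 0, 0.5], [0, 0, 0, 0.45, -0.45, 0, 0.5], [0, 0, 0.05, 0.8, -0.8, 0, 0.5], [0, 0, 0.1, 0.95, -0.95, 0, 0.5], [0, 0, 0.15, 0.95, -0.95, 0, 0.5], [0, 0, 0.15, 0.95, -0.95, 0, 0.5], [0, 0, 0.15, 0.95, -0.95, 0, 0.5], [0, 0, 0.15, 0.95, -0.95, 0, 0.5]]])

```text
t: 1.25
tcp_pos: [0.2712, -0.4654, 0.2532]
tool_rot: [0.993, 0.116, 0.0, -0.0]
force: [0.0, -0.3, -0.2]
finger_gap: 0.499
```

```bash
python3 -c "
from h import *
go(-.25,.001,.22,40)"
```

```text
t 1.25 tcpF [-0.4971 -0.3176] [ 0.2712 -0.4654  0.2532] F [ 0.05 -0.32 -0.19] gap 0.5
turn [ 0.002  0.889 -0.005] shift [ 2.459 -3.195  0.332]
```

Emit:
move_arm(plan=[[[0, 0, 0, 0.2, -0.25, 0, 0.5], [0, 0, 0, 0.5, -0.6, 0, 0.5], [0, 0, 0, 0.8, -1, 0, 0.5], [0, 0, 0, 0.8, -1, 0, 0.5], [0, 0, 0, 0.8, -1, 0, 0.5], [0, 0, 0, 0.8, -1, 0, 0.5], [0, 0, 0, 0.8, -1, 0, 0.5], [0, 0, 0, 0.8, -1, 0, 0.5]]])

```text
t: 2.25
tcp_pos: [0.3258, -0.3499, 0.2532]
tool_rot: [0.993, 0.116, -0.0, -0.0]
force: [-0.7, 0.4, -0.4]
finger_gap: 0.498
```

Emit:
move_arm(plan=[[[0, 0, 0, 0.2, -0.25, 0, 0.5], [0, 0, 0, 0.5, -0.6, 0, 0.5], [0, 0, 0, 0.8, -1, 0, 0.5], [0, 0, 0, 0.8, -1, 0, 0.5], [0, 0, 0, 0.8, -1, 0, 0.5], [0, 0, 0, 0.8, -1, 0, 0.5], [0, 0, 0, 0.8, -1, 0, 0.5], [0, 0, 0, 0.8, -1, 0, 0.5]]])

```text
t: 3.25
tcp_pos: [0.3806, -0.2342, 0.2533]
tool_rot: [0.993, 0.116, -0.0, 0.0]
force: [0.0, -0.3, -0.2]
finger_gap: 0.5
```

Emit:
move_arm(plan=[[[0, 0.15, 0, 0.2, -0.3, 0, 0.5], [0, 0.3, 0, 0.5, -0.6, 0, 0.5], [0, 0.45, 0, 0.8, -1, 0, 0.5], [0, 0.6, 0, 0.8, -1.0, 0.2, 0.5], [0, 0.8, 0, 0.8, -1.0, 0.3, 0.5], [0, 0.89, 0, 0.8, -1.0, 0.3, 0.5], [0, 0.89, 0, 0.8, -1.0, 0.3, 0.5], [0, 0.89, 0, 0.8, -1.0, 0.3, 0.5]]])

```text
t: 4.25
tcp_pos: [0.4348, -0.1182, 0.2226]
tool_rot: [0.934, 0.107, 0.339, -0.041]
force: [0.4, 0.6, -0.1]
finger_gap: 0.498
```

```bash
python3 -c "
from h import *
go(-.25,.001,.036,40);print(status.sense()['q'].round(3))
go(-.25,.001,.12,40)"
```

```text
t 4.25 tcpF [-0.2566 -0.0184] [ 0.4348 -0.1182  0.2226] F [ 0.43  0.56 -0.13] gap 0.5
turn [ 0.002  0.001 -0.009] shift [-1.149 -0.188  1.472]
[-0.913  0.333  2.291  1.32   0.649 -0.722]
t 4.25 tcpF [-0.2566 -0.0184] [ 0.4348 -0.1182  0.2226] F [ 0.43  0.56 -0.13] gap 0.5
turn [ 0.002  0.001 -0.009] shift [-0.609 -0.191  0.828]
```

Emit:
move_arm(plan=[[[0, -0.1, 0, 0, -0.1, 0, 0.5], [0, -0.22, 0, 0, -0.19, 0, 0.5], [0, -0.22, 0, 0, -0.19, 0, 0.5], [0, -0.22, 0, -0.15, -0.19, 0.2, 0.5], [0, -0.22, 0, -0.3, -0.19, 0.4, 0.5], [0, -0.22, 0, -0.45, -0.19, 0.6, 0.5], [0, -0.22, 0, -0.6, -0.19, 0.8, 0.5], [0, -0.22, 0, -0.6, -0.19, 0.8, 0.5]]])

```text
t: 5.25
tcp_pos: [0.4363, -0.0981, 0.122]
tool_rot: [0.959, 0.111, 0.257, -0.032]
force: [-0.6, 0.5, -0.0]
finger_gap: 0.501
```

```bash
python3 -c "
from h import *
go(-.25,.001,.036,30);print(status.sense()['q'].round(3))
s=snapshot('side');save(s,'side1')"
```

```text
t 5.25 tcpF [-0.2505  0.0008] [ 0.4363 -0.0981  0.122 ] F [-0.58  0.51 -0.04] gap 0.5
turn [-0.001 -0.001 -0.008] shift [-0.427  0.001  0.747]
[-0.75   0.575  2.306  1.674  0.434 -1.027]
```

View pics/side1.png

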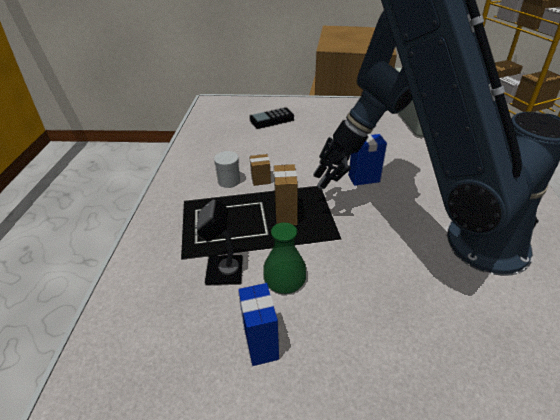

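Emit:
move_arm(plan=[[[0, 0, 0, -0.07, 0, 0.12, 0.5], [0, 0, 0, -0.14, 0, 0.25, 0.5], [0, 0, 0, -0.21, 0, 0.37, 0.5], [0, 0, 0, -0.28, 0, 0.5, 0.5], [0, 0, 0, -0.35, 0, 0.62, 0.5], [0, 0, -0.01, -0.43, 0, 0.75, 0.5], [0, 0, -0.01, -0.43, 0, 0.75, 0.5], [0, 0, -0.01, -0.43, 0, 0.75, 0.5]]])

```text
t: 6.3
tcp_pos: [0.4376, -0.0981, 0.038]
tool_rot: [0.958, 0.116, 0.259, -0.029]
force: [-0.0, 0.4, -0.1]
finger_gap: 0.5
```

```bash
python3 -c "
from h import *
go(-.142,.001,.036,30);print(status.sense()['q'].round(3))
s=snapshot('side');P=cloud(s)
i=cv2.resize(s['img'][110:260,200:400],None,fx=4,fy=4,interpolation=cv2.INTER_CUBIC)
cv2.imwrite('pics/c1.png',i[...,::-1])
"
```

```text
t 6.3 tcpF [-0.2492  0.0005] [ 0.4376 -0.0981  0.038 ] F [-0.03  0.37 -0.15] gap 0.5
turn [ 0.003 -0.005  0.007] shift [ 0.916 -0.002  0.558]
[-0.748  0.852  2.336  2.225  0.555 -1.655]
```

View pics/c1.png

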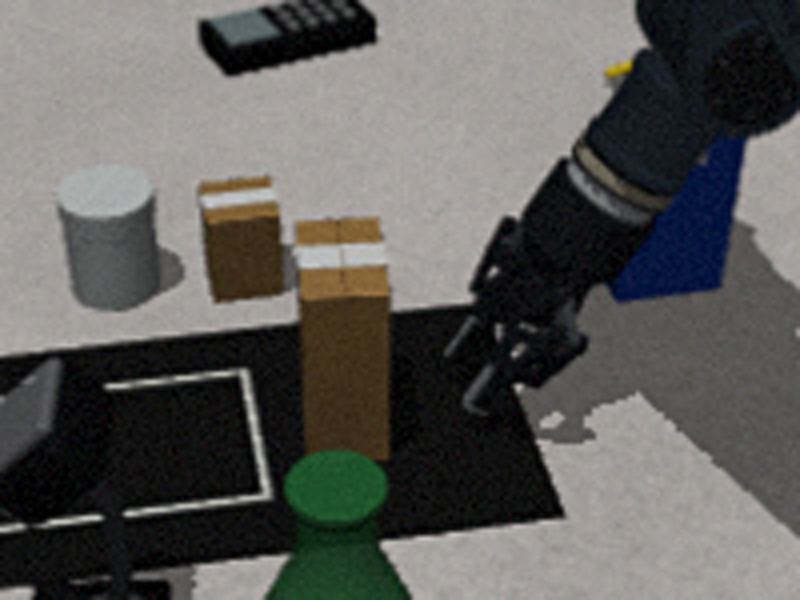

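The fingertips (crop 475,408 and 450,355) sit low behind the carton and are clear of it. Next is the low push.

Emit:
move_arm(plan=[[[0, 0, 0, 0.13, 0, 0.075, 0.5], [0, 0, 0, 0.26, 0, 0.15, 0.5], [0, 0, 0, 0.35, 0, 0.2, 0.5], [0, 0, 0, 0.41, 0, 0.235, 0.5], [0, 0, 0, 0.46, 0, 0.265, 0.5], [0, 0, 0, 0.51, 0, 0.295, 0.5], [0, 0, 0, 0.56, 0, 0.325, 0.5], [0, 0, 0, 0.61, 0, 0.35, 0.5]]])

```text
t: 7.35
tcp_pos: [0.5052, -0.0808, 0.0372]
tool_rot: [0.959, 0.116, 0.258, -0.03]
force: [-1.3, -0.7, -0.7]
finger_gap: 0.5
```

```bash
cat >> h.py <<'E'
def carton():
  for n in("scene","side"):
    s=snapshot(n);Q=cloud(s)
    h=cv2.cvtColor(s["img"],cv2.COLOR_RGB2HSV)
    m=(Q[...,2]>.13)&(Q[...,2]<.16)&(h[...,2]>60)
    d=Q[...,:2]-F;x=d@ex;y=d@ey
    m&=(x>-.21)&(x<.02)&(abs(y)<.08)
    k,l,t,c=cv2.connectedComponentsWithStats(m.astype(np.uint8))
    i=1+np.argmax(t[1:,4]);p=np.stack([x,y],-1)[l==i].astype(np.float32)
    print(n,len(p),"carton in frame",cv2.minAreaRect(p),"z",np.median(Q[l==i][:,2]).round(4))
E
python3 -c "
from h import *
go(-.142,.001,.036,30);print(status.sense()['q'].round(3))
carton()"
```

```text
t 7.35 tcpF [-0.1794  0.0015] [ 0.5052 -0.0808  0.0372] F [-1.34 -0.7  -0.73] gap 0.5
turn [ 0.001 -0.002  0.006] shift [0.318 0.006 0.198]
[-0.585  0.811  2.181  2.09   0.436 -1.317]
scene 930 carton in frame ((-0.13397762179374695, 0.003549087792634964), (0.05908136069774628, 0.0888272076845169), 0.6413938403129578) z 0.1411
side 515 carton in frame ((-0.13163091242313385, 0.005992189049720764), (0.05555584654211998, 0.08806200325489044), 0.5984997749328613) z 0.1438
```

Emit:
move_arm(plan=[[[0, 0, 0, 0.04, 0, 0.025, 0.5], [0, 0, 0, 0.09, 0, 0.05, 0.5], [0, 0, 0, 0.14, 0, 0.08, 0.5], [0, 0, 0, 0.19, 0, 0.11, 0.5], [0, 0, 0, 0.24, 0, 0.14, 0.5], [0, 0, 0, 0.28, 0, 0.165, 0.5], [0, 0, 0, 0.32, 0, 0.185, 0.5], [0, 0, 0, 0.32, 0, 0.185, 0.5]]])

```text
t: 8.45
tcp_pos: [0.542, -0.0722, 0.0377]
tool_rot: [0.958, 0.116, 0.259, -0.029]
force: [-0.7, -0.8, 0.4]
finger_gap: 0.502
```

```bash
python3 -c "
from h import *
go(-.2,.001,.1,0);print(status.sense()['q'].round(3))
carton()"
```

```text
t 8.45 tcpF [-0.1416  0.0012] [ 0.542  -0.0722  0.0377] F [-0.66 -0.78  0.38] gap 0.5
turn [ 0.004 -0.672  0.006] shift [-0.191  0.002 -0.832]
[-0.517  0.803  2.098  1.986  0.385 -1.131]
scene 973 carton in frame ((-0.09585614502429962, 0.0032913275063037872), (0.08749392628669739, 0.05860766023397446), 89.52581024169922) z 0.1411
side 516 carton in frame ((-0.09494942426681519, 0.003743879497051239), (0.09250090271234512, 0.05588693916797638), 89.67423248291016) z 0.1437
```

Carton is still standing and square, with its foot edge at x ≈ -0.068, which is 27 mm past the near line's outer edge. I'll back off and rise.

Emit:
move_arm(plan=[[[0, 0, 0, -0.17, 0, -0.1, 0.5], [0, 0, 0, -0.39, 0, -0.225, 0.5], [0, 0, 0, -0.39, 0, -0.225, 0.5], [0, 0, 0, -0.19, 0, -0.57, 0.5], [0, 0, 0, 0, 0, -0.9, 0.5], [0, 0, 0, 0.03, 0, -0.96, 0.5], [0, 0, 0, 0.03, 0, -0.96, 0.5], [0, 0, 0, 0.03, 0, -0.96, 0.5]]])

```text
t: 9.55
tcp_pos: [0.4974, -0.0828, 0.1218]
tool_rot: [0.959, 0.116, 0.259, -0.029]
force: [-0.3, 0.1, -0.1]
finger_gap: 0.498
```

```bash
python3 -c "
from h import *
go(-.155,.003,.138,30);print(status.sense()['q'].round(3))
carton()"
```

```text
t 9.55 tcpF [-0.1875  0.0013] [ 0.4974 -0.0828  0.1218] F [-0.33  0.1  -0.11] gap 0.5
turn [ 0.002 -0.004  0.006] shift [ 0.363 -0.015  0.024]
[-0.602  0.582  2.176  1.542  0.382 -0.739]
scene 973 carton in frame ((-0.09563587605953217, 0.0032285042107105255), (0.060036513954401016, 0.08860819786787033), 2.0121026039123535) z 0.1409
side 498 carton in frame ((-0.09498365968465805, 0.005497477948665619), (0.05566367134451866, 0.08908721804618835), 0.8520011305809021) z 0.1437
```

Emit:
move_arm(plan=[[[0, 0, 0, 0.18, -0.01, 0.01, 0.5], [0, 0, 0, 0.36, -0.015, 0.025, 0.5], [0, 0, 0, 0.42, -0.015, 0.055, 0.5], [0, 0, 0, 0.47, -0.015, 0.085, 0.5], [0, 0, 0, 0.52, -0.015, 0.115, 0.5], [0, 0, 0, 0.57, -0.015, 0.145, 0.5], [0, 0, 0, 0.62, -0.015, 0.17, 0.5], [0, 0, 0, 0.66, -0.015, 0.195, 0.5]]])

```text
t: 10.65
tcp_pos: [0.5619, -0.0654, 0.1383]
tool_rot: [0.959, 0.116, 0.258, -0.029]
force: [0.2, 0.2, 0.3]
finger_gap: 0.499
```

```bash
python3 -c "
from h import *
go(-.08,.003,.138,30)
s=snapshot('side')
i=cv2.resize(s['img'][110:260,200:400],None,fx=4,fy=4,interpolation=cv2.INTER_CUBIC)
cv2.imwrite('pics/c2.png',i[...,::-1])
"
```

```text
t 10.65 tcpF [-0.1207  0.0031] [ 0.5619 -0.0654  0.1383] F [0.24 0.19 0.26] gap 0.5
turn [ 0.002 -0.003  0.006] shift [0.351 0.003 0.207]
```

View pics/c2.png

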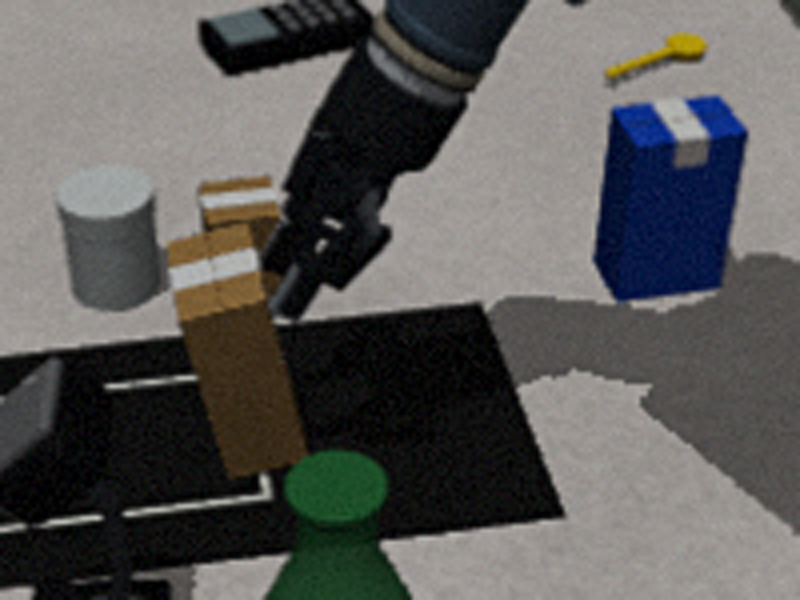

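Tipping about its foot (crop 230,475), at roughly 12°. I'll keep pushing slowly.

Emit:
move_arm(plan=[[[0, 0, 0, 0.04, 0, 0.025, 0.5], [0, 0, 0, 0.08, 0, 0.05, 0.5], [0, 0, 0, 0.12, 0, 0.07, 0.5], [0, 0, 0, 0.16, 0, 0.09, 0.5], [0, 0, 0, 0.2, 0, 0.115, 0.5], [0, 0, 0, 0.24, 0, 0.14, 0.5], [0, 0, 0, 0.28, 0, 0.16, 0.5], [0, 0, 0, 0.28, 0, 0.16, 0.5]]])

```text
t: 11.7
tcp_pos: [0.5932, -0.0578, 0.1385]
tool_rot: [0.959, 0.116, 0.259, -0.029]
force: [-0.9, 0.3, -0.0]
finger_gap: 0.497
```

```bash
cat >> h.py <<'E'
def flat():
  for n in("scene","side"):
    s=snapshot(n);Q=cloud(s);d=Q[...,:2]-F;x=d@ex;y=d@ey
    m=(Q[...,2]>.045)&(Q[...,2]<.07)&(abs(x)<.15)&(abs(y)<.085)
    k,l,t,c=cv2.connectedComponentsWithStats(m.astype(np.uint8))
    i=1+np.argmax(t[1:,4]);p=np.stack([x,y],-1)[l==i].astype(np.float32)
    r=cv2.minAreaRect(p);print(n,len(p),r,cv2.boxPoints(r).round(3).tolist(),"z",np.median(Q[l==i][:,2]).round(4))
    save(s,n+"_f%.0f"%(100*status.sense()["t"]))
E
python3 -c "
from h import *
go(-.15,.003,.2,30)
flat()
";ls pics
```

```text
t 11.7 tcpF [-0.0885  0.0032] [ 0.5932 -0.0578  0.1385] F [-0.85  0.31 -0.04] gap 0.5
turn [ 0.002 -0.004  0.007] shift [-0.223  0.003 -0.841]
scene 577 ((-0.038795724511146545, 0.0021339021623134613), (0.08567269891500473, 0.12411049008369446), 89.72962951660156) [[-0.10100000351667404, -0.03999999910593033], [0.023000000044703484, -0.04100000113248825], [0.023000000044703484, 0.04500000178813934], [-0.10100000351667404, 0.04500000178813934]] z 0.0583
side 580 ((-0.03734978660941124, 0.005795873701572418), (0.08810362219810486, 0.08925404399633408), 0.2518114447593689) [[-0.0820000022649765, 0.05000000074505806], [-0.08100000023841858, -0.039000000804662704], [0.007000000216066837, -0.039000000804662704], [0.007000000216066837, 0.050999999046325684]] z 0.0618
c1.png
c2.png
scene0.png
scene_f1175.png
side0.png
side1.png
side_f1180.png
```

Not yet over, so a little more.

Emit:
move_arm(plan=[[[0, 0, 0, 0.04, 0, 0.025, 0.5], [0, 0, 0, 0.08, 0, 0.05, 0.5], [0, 0, 0, 0.12, 0, 0.07, 0.5], [0, 0, 0, 0.16, 0, 0.09, 0.5], [0, 0, 0, 0.16, 0, 0.09, 0.5], [0, 0, 0, 0.16, 0, 0.09, 0.5], [0, 0, 0, 0.16, 0, 0.09, 0.5], [0, 0, 0, 0.16, 0, 0.09, 0.5]]])

```text
t: 12.8
tcp_pos: [0.6105, -0.0535, 0.1387]
tool_rot: [0.959, 0.116, 0.258, -0.029]
force: [-0.4, 0.1, 0.0]
finger_gap: 0.498
```

```bash
python3 -c "
from h import *
go(-.15,.003,.2,30)
flat()
";ls pics
```

```text
t 12.8 tcpF [-0.0706  0.0034] [ 0.6105 -0.0535  0.1387] F [-0.44  0.13  0.  ] gap 0.5
turn [ 0.002 -0.003  0.006] shift [-0.379  0.003 -0.928]
scene 2479 ((0.005855627357959747, 0.003613613545894623), (0.1425359696149826, 0.08788704127073288), 0.029655277729034424) [[-0.06499999761581421, 0.04800000041723251], [-0.06499999761581421, -0.03999999910593033], [0.07699999958276749, -0.03999999910593033], [0.07699999958276749, 0.04800000041723251]] z 0.0562
side 686 ((-0.013496972620487213, 0.005531717091798782), (0.0990435779094696, 0.08934777975082397), 0.014105614274740219) [[-0.06300000101327896, 0.05000000074505806], [-0.06300000101327896, -0.039000000804662704], [0.035999998450279236, -0.039000000804662704], [0.035999998450279236, 0.05000000074505806]] z 0.0586
c1.png
c2.png
scene0.png
scene_f1175.png
scene_f1285.png
side0.png
side1.png
side_f1180.png
side_f1290.png
```

Flat: x -0.065..0.077, y -0.040..0.048, which is well inside ±0.095 / ±0.0675. I'll move clear and take a look.

Emit:
move_arm(plan=[[[0, 0, 0, -0.1, 0, -0.2, 0.5], [0, 0, 0, -0.2, 0, -0.5, 0.5], [0, 0, 0, -0.38, 0, -0.93, 0.5], [0, 0, 0, -0.38, 0, -0.93, 0.5], [0, 0, 0, -0.38, 0, -0.93, 0.5], [0, 0, 0, -0.38, 0, -0.93, 0.5], [0, 0, 0, -0.38, 0, -0.93, 0.5], [0, 0, 0, -0.38, 0, -0.93, 0.5]]])

```text
t: 13.9
tcp_pos: [0.5335, -0.0719, 0.1995]
tool_rot: [0.959, 0.116, 0.258, -0.03]
force: [-0.3, -0.2, 0.0]
finger_gap: 0.496
```

```bash
python3 -c "
from h import *
go(-.15,.003,.2,30)
flat()
s=snapshot('scene');save(s,'last')"
```

```text
t 13.9 tcpF [-0.1498  0.0035] [ 0.5335 -0.0719  0.1995] F [-0.35 -0.22  0.  ] gap 0.5
turn [ 0.001 -0.003  0.006] shift [ 0.001  0.005 -0.005]
scene 2463 ((0.005606301128864288, 0.0032228119671344757), (0.14195966720581055, 0.08779080957174301), 0.3790534436702728) [[-0.06599999964237213, 0.04699999839067459], [-0.06499999761581421, -0.04100000113248825], [0.07699999958276749, -0.03999999910593033], [0.07599999755620956, 0.04800000041723251]] z 0.0562
side 686 ((-0.014166530221700668, 0.005996719002723694), (0.0976395308971405, 0.08976559340953827), 1.6240283250808716) [[-0.06400000303983688, 0.04899999871850014], [-0.06199999898672104, -0.03999999910593033], [0.035999998450279236, -0.03700000047683716], [0.032999999821186066, 0.052000001072883606]] z 0.0585
```

View pics/last.png

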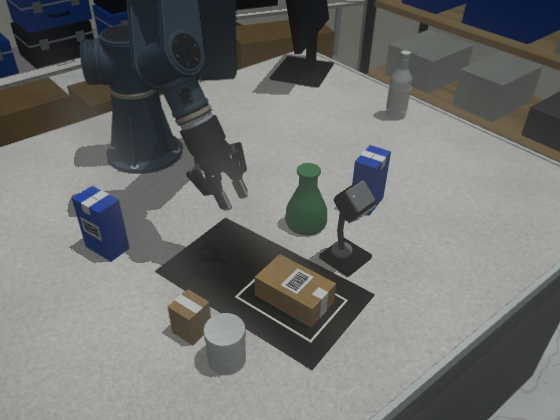

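The carton lies flat with its label up (298,281), inside the frame. The other goods haven't moved and the gripper is clear.

```bash
python3 -c "
from station import manip
print(manip.sign_off())"
```

```text
the job is handed in; nothing more can be done
None
```

The carton is lying flat, barcode label up, inside the frame, and I've handed the job in at about 14 s of the 38 s allowed.

- **Low push:** I pushed with the gripper leaned back 30° and the fingertips about 20 mm above the mat. The carton slid forward standing, and the push also squared it to the frame. Its far bottom edge ended about 27 mm past the near line's outer edge.
- **High push:** I then pushed slowly near the top until it toppled away from the robot.
- **Final check, scene camera:** the carton spans x -66 to +77 mm and y -41 to +48 mm from the frame's centre. That leaves about 18 mm or more to the frame's outer edges (±95 and ±67.5 mm). Its top is at 56 mm, as expected for a carton lying flat.
- **Other checks:** in the last picture the gripper is clear of everything, and the scanner and other goods look unmoved. Wrist-force readings at the end of each move never exceeded about 2 N.
- **Where the views disagreed:** the side camera saw only part of the carton's top, x -64 to +36 mm. It agrees with the scene camera to about 2 mm at the near edge and 2–4 mm sideways, but does not confirm the far end.

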